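# Change over the tasting boxes

### The arm

A 6-joint arm with a two-finger parallel gripper is mounted at the origin on a cart in front of the work surface, level with it; the furniture and walls round the work are solid. World frame = base frame: x ahead of the robot, y to its left, z up, the work surface at z = 0. Lengths are in mm, angles in rad, forces in N, time in s.
With the tool pointing down it reaches from about 400 to 925 mm from the base axis. Payload 12.5 kg.
Tool frame: the origin (TCP) lies at the very end of the fingers, on their centre line; the grasp point (between the pads) lies 19 mm behind it (env.grip_point_offset is the distance from the TCP to the grasp point, in mm); z points along the fingers, y is the direction in which the jaws open and shut (so a half turn about z gives the same grasp; the last joint's range is limited). The gripper opens to 95 mm and grips with 3 to 60 N. Pads are 20 mm wide; open, the fingers measure 119 mm over their backs; the gripper's body (75 mm by 180 mm) begins 59 mm behind the grasp point.
Start: joints at [-1.299, 0.491, 1.559, -0, 1.092, -0.106], TCP at [230.572, -580.933, 214.661] pointing down, gripper open.
Joint ranges: [-3.1, 3.1], [-0.84, 2.19], [0.05, 2.79], [-1.13, 4.28], [0.06, 2.93], [-2.69, 2.69]. Speed limits (rad/s): [2.22, 2.22, 2.79, 3.14, 3.14, 3.14].

### API

Orientations are given as [roll, pitch, yaw] about the fixed x, y, z axes, in that order (R = Rz(yaw) Ry(pitch) Rx(roll)).
In Python, from cell import env gives the robot as it stands.
- The arm moves only by the tool drive_tool, never from a script. Its argument "commands" is a list of rows, each an object of numbers: "dx", "dy", "dz": the shift along the world's x, y, z in mm; "yaw": the turn about the world's z in degrees. In form: [{"dx": .., "dy": .., "dz": .., "yaw": ..}, ...]. A call has 1 to 5 rows; each row shifts and turns the commanded pose from where the row before left it; what a row does not reach is not made up. A row lasts 1/12 s, in which the tool goes at most 41.7 mm and 7.16 degrees, less where a joint would pass 70% of its speed; a pose out of reach is approached as far as the arm can. A call with a gripper value outside its range is refused whole. "grip" is the opening, from 0 (shut) to 1 (fully open), set as the call begins (left out, the last holds). The fingers move at their own pace and stop on an object; the grip force is fixed at half the most. Time passes only in rows, so rows that do not move let the fingers close. It gives the time, the measured TCP pose, the force and the opening at its end, in the units of the state.
- env.state(): the state, without advancing time (a new reading comes with each control period).
- env.read_camera(name): name is "side" or "top"; returns the picture (400x640x3 uint8, red, green, blue); there is no depth.
- env.calibration(name): a dict with "intrinsics" (3x3 intrinsics, pixels), "rvec" (rotation vector, rad) and "tvec" (3), from world to camera coordinates, as OpenCV has them. Camera axes: x right, y down, z forward; pixel columns grow to the right and rows downward; lengths in mm; the calibration is good to about 2 mm. A picture is of the moment at which its call begins. calibration takes no time and is no camera call.
- env.job_done(): hands the job in, once; it reports no verdict.
Trained networks look in the newest picture that a camera, given by its name, has taken for a name from the list of things; names that differ only in an ending like _2 or _b are one class to them, and where a whole thing is asked for, a point or a joint stands for the part that bears it (a point fixed in the world has none). Each returns a list of dicts, best first, with "conf" (0 to 1); they miss things now and then, are a little off and sometimes report something else, mostly with a low value. They report only what shows in the picture. A call takes as long as a camera call.
- env.trace(query, camera): "pixels" (400x640 bool, what is visible of it) and "pixel" ([column, row] in pixels, amid what is visible of it).
- env.place_of(query, camera): "pixel" ([column, row] in pixels: a listed point, or the origin of a listed thing).
The state is a dict: "t": time; "joints": joint angles; "qvel": joint speeds; "tau": joint torques, N m; "eef_pos": TCP position; "tcp_rot": TCP orientation; "ft_force": force on the tool from outside, world axes, zero at the start; "moment": the same for the moment, N m; "opening": opening from 0.0 (shut) to 1.0 (fully open).
Only numpy, scipy, OpenCV 4.12 (cv2) and the standard library are available. Lean on these libraries where they do the work, as an engineer would, in place of code of your own. Each camera call takes 0.05 s, during which the arm holds its last target.

### The job

The tasting moves on to the next box: first push over the lid of the empty tall box, which stands open, so that it falls shut; then flip the lid of the lower box up by its front lip and right over, so that it leans back and stays open by itself. Only push the lids, gently, with the fingers: do not grip them, do not lift the boxes and do not shift them from their places. Leave everything else on the counter where it stands.

Things in the scene. Friction and masses are not known exactly. Their poses are not given: they have to be found in the camera images.
- tall_box: the tall tasting box, plain brown wood, loose on the counter, about 1.3 kg: 90 mm deep (x) and 84 mm wide (y), open-topped, 72 mm high to the rim. Its lid stands open at the start and it is empty. Origin at the centre of its underside, on the counter; z up; -x is its front, which looks roughly to the robot. The hinge runs along the top of its back wall. It stands left of the mill
- tall_box_hinge (a point): middle of the tall box's hinge line, at the top of the back wall, 72 mm above the counter; axes as the box's
- tall_box_lip (a point): middle of the free front edge of the tall box's lid, on the lid's underside, 116 mm from the hinge line; it moves and turns with the lid. The lid is a 9 mm board, 84 mm wide, that overhangs the front wall by 26 mm when shut, so a fingertip fits under this lip (72 mm above the counter when shut)
- tall_box_lid (a joint): angle of the tall box's lid, rad: 0 shut, 1.57 straight up, 1.95 the stop, leaning back open. No spring and no catch, a lightly damped hinge: below about 1.5 it falls shut by itself, past about 1.6 it falls back to the stop and gravity holds it there. The lid weighs about 0.12 kg
- low_box: the low tasting box, plain brown wood, loose on the counter, about 1.3 kg: 90 mm deep (x) and 84 mm wide (y), open-topped, 52 mm high to the rim. Its lid is shut at the start and two pieces of chocolate lie in it. Origin at the centre of its underside, on the counter; z up; -x is its front, which looks roughly to the robot. The hinge runs along the top of its back wall. It stands right of the mill
- low_box_hinge (a point): middle of the low box's hinge line, at the top of the back wall, 52 mm above the counter; axes as the box's
- low_box_lip (a point): middle of the free front edge of the low box's lid, on the lid's underside, 116 mm from the hinge line; it moves and turns with the lid. The lid is a 9 mm board, 84 mm wide, that overhangs the front wall by 26 mm when shut, so a fingertip fits under this lip (52 mm above the counter when shut)
- low_box_lid (a joint): angle of the low box's lid, rad: 0 shut, 1.57 straight up, 1.95 the stop, leaning back open. No spring and no catch, a lightly damped hinge: below about 1.5 it falls shut by itself, past about 1.6 it falls back to the stop and gravity holds it there. The lid weighs about 0.12 kg
- bean_dish: bystander, loose: white ramekin of cocoa beans, 68 mm across, 42 mm high; origin at the centre of its underside
- cup: bystander, loose: small white tasting cup with an ear, 60 x 77 mm, 52 mm high; origin at the centre of its underside
- big_tin: bystander, loose: round dark tin, 68 mm across, 85 mm high; origin at the centre of its underside
- small_tin: bystander, loose: round green-blue tin, 62 mm across, 75 mm high; origin at the centre of its underside
- spool: bystander, loose: spool of ribbon lying flat, 69 mm across, 20 mm high; origin at the centre of its underside
- stamp: bystander, loose: wooden hand stamp standing upright, 24 x 42 mm, 60 mm high; origin at the centre of its underside
- tablet: bystander, loose: wrapped chocolate tablet lying flat, 74 x 150 mm, 11 mm high; origin at the centre of its underside
- nib_mill: hand mill, fixed between the two boxes: wooden case 140 mm square and 130 mm high, dome and crank above it to 265 mm; the crank arm (130 mm) turns freely and points away from the robot. Nothing to do here; keep clear. Origin on the counter, about 30 mm from the middle of the case

How it is judged:
By the outcome, as a careful person would: the job done as asked, in the order asked, and still so for the second after the job is handed in, with the robot touching nothing.
It also fails if it takes over 51 s, if anything falls off the work surface, if the arm or the gripper's body presses on something with over 40 N, if the wrist force passes 120 N, or if a joint passes its speed limit or range.

## Working session

There is one attempt and no reset: what is moved stays moved. The work goes in short steps, Python scripts to look and compute and a tool call to move; the robot and the scene stay as the last step left them, time stands still between calls to the robot, and variables do not carry over. Pictures are saved under pics/ and viewed, and the job is handed in when it is done.

Besides the shell and the picture viewer there is one more tool, called after "Request:" as name([rows], argument=value, ...), one row to a line, values as JSON. drive_tool: Moves the arm, as the interface text tells. Its arguments: {"type":"object","properties":{"commands":{"type":"array"},"grip":{"type":"number"}},"required":["commands"]}

```bash
mkdir -p pics; cat > h.py <<'E'
import numpy as np, cv2
from cell import env
def cal(n):
    c=env.calibration(n); K=np.array(c["intrinsics"],float); R=cv2.Rodrigues(np.array(c["rvec"],float))[0]; t=np.array(c["tvec"],float).ravel(); return K,R,t
def ray(n,px):
    K,R,t=cal(n); d=R.T@np.linalg.inv(K)@np.array([px[0],px[1],1.]); return -R.T@t,d
def atz(n,px,z):
    o,d=ray(n,px); return o+d*(z-o[2])/d[2]
def proj(n,P):
    K,R,t=cal(n); q=K@(R@np.array(P,float)+t); return q[:2]/q[2]
def tri(p1,p2,n1="top",n2="side"):
    a,d=ray(n1,p1);b,e=ray(n2,p2); d=d/np.linalg.norm(d);e=e/np.linalg.norm(e)
    s=np.linalg.lstsq(np.c_[d,-e],b-a,rcond=None)[0]; P=a+s[0]*d;Q=b+s[1]*e
    return (P+Q)/2,np.linalg.norm(P-Q)
def save(n,f):
    im=env.read_camera(n); cv2.imwrite(f"pics/{f}.png",im[:,:,::-1]); return im
E
python3 - <<'E'
from h import *
for n in("top","side"):
    save(n,n+"0"); K,R,t=cal(n); print(n,-R.T@t,R[2],K[0,0])
    for q in("tall_box","tall_box_hinge","tall_box_lip","low_box","low_box_hinge","low_box_lip","nib_mill"):
        print(q,[(np.round(r["pixel"],1),round(r["conf"],2)) for r in env.place_of(q,n)][:2])
E
```

```text
top [ 474.40966865  -58.34046381 1112.08201536] [ 0.12504508  0.0161093  -0.99202027] 437.49134029177196
tall_box [(array([212.7, 236.7]), 0.56), (array([285.5, 231.9]), 0.27)]
tall_box_hinge [(array([199.5, 211.8]), 0.85)]
tall_box_lip [(array([183.4, 194. ]), 0.92)]
low_box [(array([350.3, 227.4]), 0.78)]
low_box_hinge [(array([347.8, 205.3]), 0.68), (array([447.4, 253.3]), 0.65)]
low_box_lip [(array([343.6, 254.5]), 0.64), (array([183.1, 191.6]), 0.29)]
nib_mill [(array([286.8, 230.6]), 0.95), (array([349.1, 227.2]), 0.33)]
side [860.1800448  749.78833532 671.40685855] [-0.27186493 -0.77345668 -0.57258556] 414.3150317815324
tall_box [(array([395.7, 289.9]), 0.82)]
tall_box_hinge [(array([384.8, 272.9]), 0.77)]
tall_box_lip [(array([370.8, 241.1]), 0.92), (array([330.1, 203.5]), 0.15)]
low_box [(array([328. , 204.6]), 0.92), (array([316.6, 162.4]), 0.54)]
low_box_hinge [(array([358.2, 240.3]), 0.68), (array([311.2, 188.9]), 0.66)]
low_box_lip []
nib_mill [(array([352.8, 237.2]), 0.67), (array([385. , 270.9]), 0.19)]
```

View pics/top0.png

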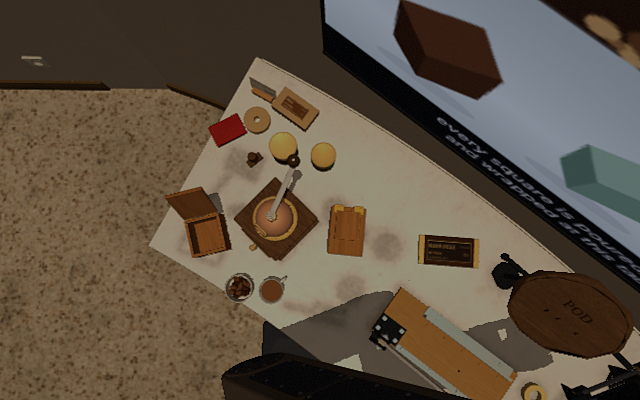

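View pics/side0.png

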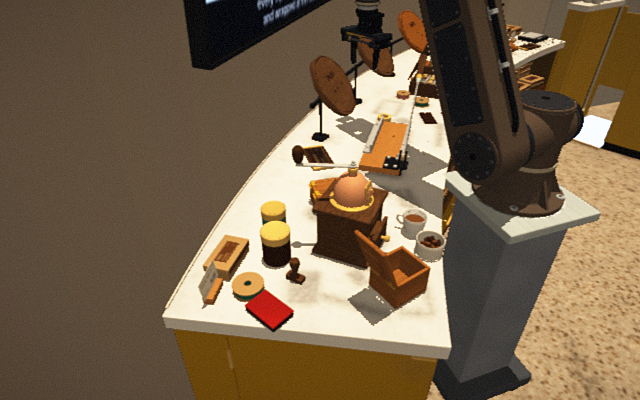

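```bash
python3 - <<'E'
from h import *
cv2.imwrite("pics/topz.png",cv2.resize(cv2.imread("pics/top0.png")[160:300,150:420],None,fx=2.9,fy=2.9,interpolation=cv2.INTER_CUBIC))
cv2.imwrite("pics/sidez.png",cv2.resize(cv2.imread("pics/side0.png")[130:320,270:470],None,fx=3,fy=3,interpolation=cv2.INTER_CUBIC))
for z,p in((0,(212.7,236.7)),(72,(199.5,211.8)),(0,(350.3,227.4)),(52,(347.8,205.3)),(52,(343.6,254.5)),(0,(286.8,230.6))): print("top",z,atz("top",p,z).round(1))
for z,p in((0,(395.7,289.9)),(72,(384.8,272.9)),(0,(328,204.6)),(52,(311.2,188.9)),(0,(352.8,237.2))): print("side",z,atz("side",p,z).round(1))
print(tri((183.4,194),(370.8,241.1)))
print(env.state())
E
```

```text
top 0 [499.1 217.6   0. ]
top 72 [556.1 234.3  72. ]
top 0 [ 529.  -131.1    0. ]
top 52 [ 579.9 -121.1   52. ]
top 52 [ 461.3 -112.2   52. ]
top 0 [517.9  29.8   0. ]
side 0 [504.1 223.5   0. ]
side 72 [541.4 232.3  72. ]
side 0 [ 531.9 -118.     0. ]
side 52 [ 574.7 -133.7   52. ]
side 0 [522.1  32.6   0. ]
(array([585.28311273, 242.12053602, 176.7559888 ]), np.float64(1.3272959176693298))
{'t': 0.8, 'joints': array([-1.29854464e+00,  4.90887181e-01,  1.55888851e+00, -1.96073752e-06,
        1.09167538e+00, -1.05567821e-01]), 'qvel': array([0.00064328, 0.00143359, 0.00011517, 0.00164287, 0.00015908,
       0.00030193]), 'tau': array([-1.26553368e-03, -6.12419486e+01, -2.58424008e+01,  6.92375517e-02,
        4.45193821e-02,  1.06862299e-05]), 'eef_pos': array([ 230.60650314, -580.93247236,  214.67287556]), 'tcp_rot': array([3.14145204e+00, 1.66496533e-05, 3.77820407e-01]), 'ft_force': array([-0.54554057, -0.21082061,  0.43752098]), 'moment': array([-0.05014648, -0.04073905,  0.0131765 ]), 'opening': 0.9980385524305371}
```

View pics/topz.png

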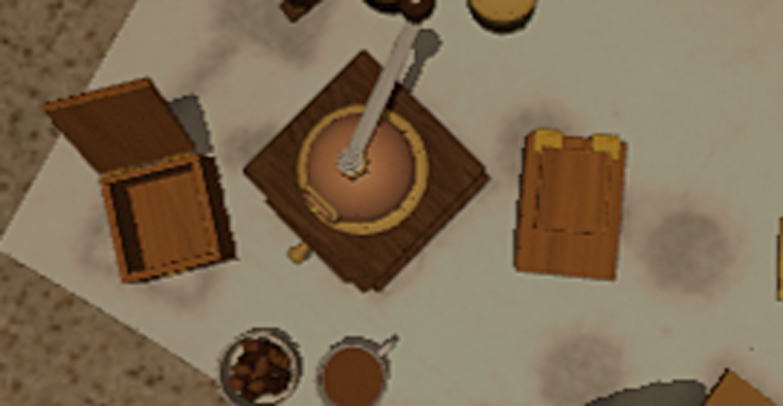

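View pics/sidez.png

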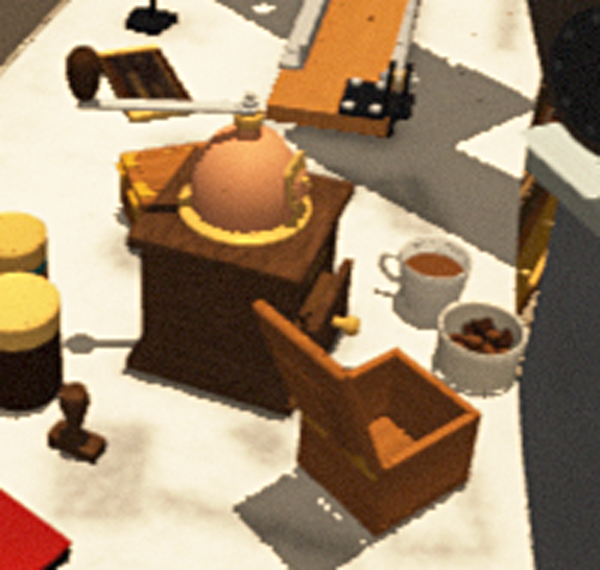

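The top view shows the tall box with its lid leaning back at px (205,235) and the low box shut at px (347,230). The mill stands between them. The side view agrees, with the tall lid's free edge at about (370,241). Next I fit the box poses from the corners.

```bash
python3 - <<'E'
from h import *
f=lambda u,v:(150+u/2.9-.33,160+v/2.9-.33)
def show(n,l,z):
    for k,p in l.items(): print(n,k,atz("top",f(*p),z).round(1))
show("low",dict(FL=(515,270),FR=(614,280),BL=(525,131),BR=(627,141)),61)
show("tallrim",dict(FL=(123,282),FR=(224,262),BL=(104,176),BR=(200,154)),72)
show("lidfree",dict(L=(45,106),R=(150,78)),178)
show("mill",dict(L=(244,170),T=(365,50),R=(489,178),B=(372,292)),130)
show("crankend",dict(a=(412,25)),230)
# side: tall lid free edge corner, box rim
g=lambda u,v:(270+u/3-.33,130+v/3-.33)
for k,p,z in(("rimFL",(478,414),72),("rimBL",(383,466),72),("rimFR",(398,349),72),("botFL",(467,480),0),("botBL",(378,534),0)): print(k,atz("side",g(*p),z).round(1))
# lid corner R top
print(tri(f(150,78),g(257,303)))
for q in("tall_box_lip","low_box_lip","bean_dish","cup","big_tin","stamp"):
    env.read_camera("top") if 0 else None
E
```

```text
low FL [464.7 -72.8  61. ]
low FR [ 458.1 -154.    61. ]
low BL [579.4 -79.4  61. ]
low BR [ 572.6 -164.2   61. ]
tallrim FL [449.1 246.3  72. ]
tallrim FR [466.8 164.5  72. ]
tallrim BL [535.1 266.7  72. ]
tallrim BR [554.6 188.3  72. ]
lidfree L [580.2 280.7 178. ]
lidfree R [602.6 203.2 178. ]
mill L [538.3 139.7 130. ]
mill T [634.2  48.4 130. ]
mill R [535.5 -50.7 130. ]
mill B [446.6  37.4 130. ]
crankend a [636.4   4.9 230. ]
rimFL [450.2 249.3  72. ]
rimBL [533.3 269.8  72. ]
rimFR [469.1 172.6  72. ]
botFL [444.  244.3   0. ]
botBL [527.  266.5   0. ]
(array([600.92938446, 204.54185315, 176.51718973]), np.float64(4.145607247422221))
```

Request:
drive_tool([
  {"dx":16,"dy":30,"dz":25},
  {"dx":16,"dy":30,"dz":25},
  {"dx":16,"dy":30,"dz":25},
  {"dx":16,"dy":34,"dz":25},
  {"dx":16,"dy":34,"dz":10},
], grip=0)

```text
invalid input
```

Request:
drive_tool([
  {"dx":16,"dy":34,"yaw":-4},
  {"dx":16,"dy":34,"yaw":-4},
  {"dx":16,"dy":34},
  {"dx":16,"dy":34},
  {"dx":16,"dy":34},
])

```text
invalid input
```

Request:
drive_tool([
  {"dx":16,"dy":34},
  {"dx":16,"dy":34},
  {"dx":16,"dy":34},
  {"dx":16,"dy":34},
  {"dx":16,"dy":34},
])

```text
invalid input
```

Request:
drive_tool([
  {"dx":16,"dy":34},
  {"dx":16,"dy":34},
  {"dx":16,"dy":34},
  {"dx":16,"dy":34},
  {"dx":16,"dy":34},
])

```text
invalid input
```

Perhaps every row needs all four numbers.

Request:
drive_tool([
  {"dx":16,"dy":30,"dz":25,"yaw":0},
  {"dx":16,"dy":30,"dz":25,"yaw":0},
  {"dx":16,"dy":30,"dz":25,"yaw":0},
  {"dx":16,"dy":34,"dz":20,"yaw":0},
  {"dx":16,"dy":34,"dz":10,"yaw":0},
], grip=0)

```text
t: 1.22
eef_pos: [310.2, -423.8, 320.7]
tcp_rot: [3.138, -0.0, 0.377]
ft_force: [1.5, -1.0, 0.4]
opening: 0.706
```

Request:
drive_tool([
  {"dx":16,"dy":34,"dz":0,"yaw":-4},
  {"dx":16,"dy":34,"dz":0,"yaw":-4},
  {"dx":16,"dy":34,"dz":0,"yaw":0},
  {"dx":16,"dy":34,"dz":0,"yaw":0},
  {"dx":16,"dy":34,"dz":0,"yaw":0},
], grip=0)

```text
t: 1.63
eef_pos: [389.9, -253.1, 318.6]
tcp_rot: [3.141, -0.0, 0.238]
ft_force: [0.3, -0.2, 1.2]
opening: 0.36
```

Request:
drive_tool([
  {"dx":16,"dy":34,"dz":0,"yaw":0},
  {"dx":16,"dy":34,"dz":0,"yaw":0},
  {"dx":16,"dy":34,"dz":0,"yaw":0},
  {"dx":16,"dy":34,"dz":0,"yaw":0},
  {"dx":16,"dy":34,"dz":0,"yaw":0},
], grip=0)

```text
t: 2.05
eef_pos: [470.0, -82.9, 318.6]
tcp_rot: [3.141, -0.001, 0.238]
ft_force: [1.3, -0.9, 0.0]
opening: 0.021
```

Request:
drive_tool([
  {"dx":16,"dy":34,"dz":0,"yaw":0},
  {"dx":16,"dy":34,"dz":0,"yaw":0},
  {"dx":16,"dy":34,"dz":0,"yaw":0},
  {"dx":16,"dy":34,"dz":0,"yaw":0},
  {"dx":16,"dy":34,"dz":0,"yaw":0},
], grip=0)

```text
t: 2.47
eef_pos: [550.0, 87.2, 318.4]
tcp_rot: [3.141, -0.0, 0.238]
ft_force: [0.5, -0.5, 0.2]
opening: 0.003
```

Request:
drive_tool([
  {"dx":17,"dy":33,"dz":0,"yaw":0},
  {"dx":17,"dy":33,"dz":0,"yaw":0},
  {"dx":17,"dy":33,"dz":0,"yaw":0},
  {"dx":17,"dy":33,"dz":0,"yaw":0},
  {"dx":17,"dy":33,"dz":0,"yaw":0},
], grip=0)

```text
t: 2.88
eef_pos: [635.1, 252.1, 318.3]
tcp_rot: [3.142, -0.0, 0.238]
ft_force: [0.1, -0.1, 0.0]
opening: 0.004
```

Request:
drive_tool([
  {"dx":2,"dy":0,"dz":-35,"yaw":0},
  {"dx":0,"dy":0,"dz":-35,"yaw":0},
  {"dx":0,"dy":0,"dz":-35,"yaw":0},
  {"dx":0,"dy":0,"dz":-35,"yaw":0},
  {"dx":0,"dy":0,"dz":-28,"yaw":0},
], grip=0)

```text
t: 3.3
eef_pos: [635.8, 250.1, 147.6]
tcp_rot: [3.141, 0.002, 0.238]
ft_force: [0.2, -0.6, -0.2]
opening: 0.005
```

```bash
python3 - <<'E'
from h import *
im=save("side","side1"); cv2.imwrite("pics/side1z.png",cv2.resize(im[130:330,200:470,::-1],None,fx=2.9,fy=2.9))
print(env.state()["eef_pos"],env.state()["ft_force"])
E
```

```text
[633.99700471 249.46161233 142.38607049] [-1.16250448 -0.29883243 -5.30875909]
```

View pics/side1z.png

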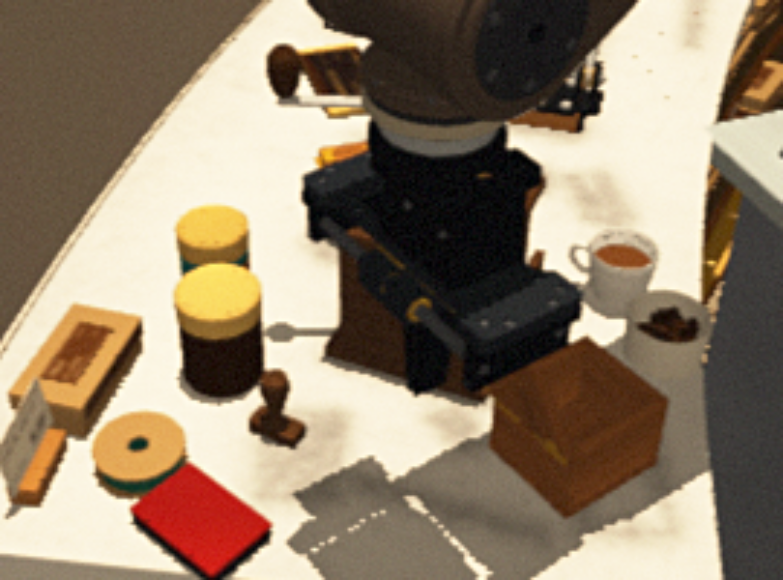

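```bash
python3 - <<'E'
from h import *
im=save("top","top1"); cv2.imwrite("pics/top1z.png",cv2.resize(im[130:310,130:400,::-1],None,fx=2.9,fy=2.9))
im=save("side","side1b"); cv2.imwrite("pics/side1bz.png",cv2.resize(im[200:320,320:470,::-1],None,fx=5,fy=5))
s=env.state();print(s["t"],s["eef_pos"],s["ft_force"])
print(proj("side",s["eef_pos"]),proj("side",(591,242,177)))
E
```

```text
3.45 [636.03401111 250.03110286 148.9245403 ] [-0.62989181 -0.11033865  0.39938113]
[345.67616507 261.80198483] [367.53553652 241.64107585]
```

View pics/top1z.png

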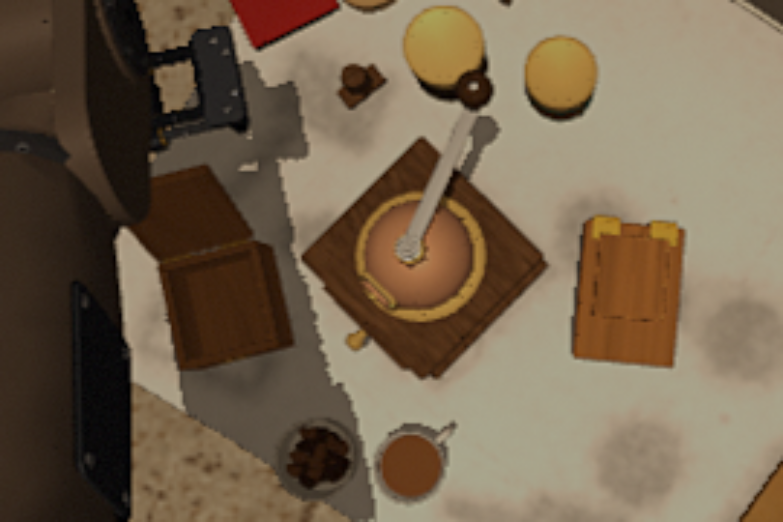

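View pics/side1bz.png

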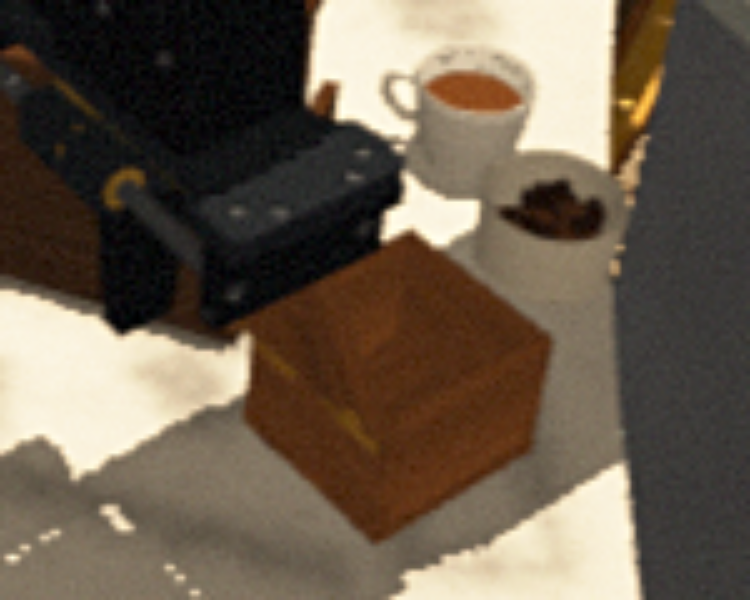

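Request:
drive_tool([
  {"dx":-8,"dy":-2,"dz":0,"yaw":0},
  {"dx":-8,"dy":-2,"dz":0,"yaw":0},
  {"dx":-8,"dy":-2,"dz":0,"yaw":0},
  {"dx":-6,"dy":-1,"dz":0,"yaw":0},
  {"dx":-5,"dy":-1,"dz":0,"yaw":0},
], grip=0)

```text
t: 3.87
eef_pos: [601.0, 242.2, 151.6]
tcp_rot: [3.142, -0.002, 0.238]
ft_force: [0.9, -0.8, -0.3]
opening: 0.004
```

Request:
drive_tool([
  {"dx":-5,"dy":-1,"dz":0,"yaw":0},
  {"dx":-5,"dy":-1,"dz":0,"yaw":0},
  {"dx":-5,"dy":-1,"dz":0,"yaw":0},
  {"dx":-5,"dy":-2,"dz":0,"yaw":0},
  {"dx":-5,"dy":-1,"dz":0,"yaw":0},
], grip=0)

```text
t: 4.28
eef_pos: [576.1, 236.0, 150.2]
tcp_rot: [3.141, 0.0, 0.238]
ft_force: [-0.3, -0.2, 0.3]
opening: 0.008
```

Request:
drive_tool([
  {"dx":-5,"dy":-1,"dz":0,"yaw":0},
  {"dx":-5,"dy":-1,"dz":0,"yaw":0},
  {"dx":-5,"dy":-1,"dz":0,"yaw":0},
  {"dx":-5,"dy":-2,"dz":0,"yaw":0},
  {"dx":-5,"dy":-1,"dz":0,"yaw":0},
], grip=0)

```text
t: 4.7
eef_pos: [551.1, 230.0, 150.2]
tcp_rot: [3.141, 0.0, 0.238]
ft_force: [0.5, -0.2, -0.1]
opening: 0.001
```

```bash
python3 - <<'E'
from h import *
im=save("top","top2"); cv2.imwrite("pics/top2z.png",cv2.resize(im[130:310,130:400,::-1],None,fx=2.9,fy=2.9))
E
```

```text
(no output)
```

View pics/top2z.png

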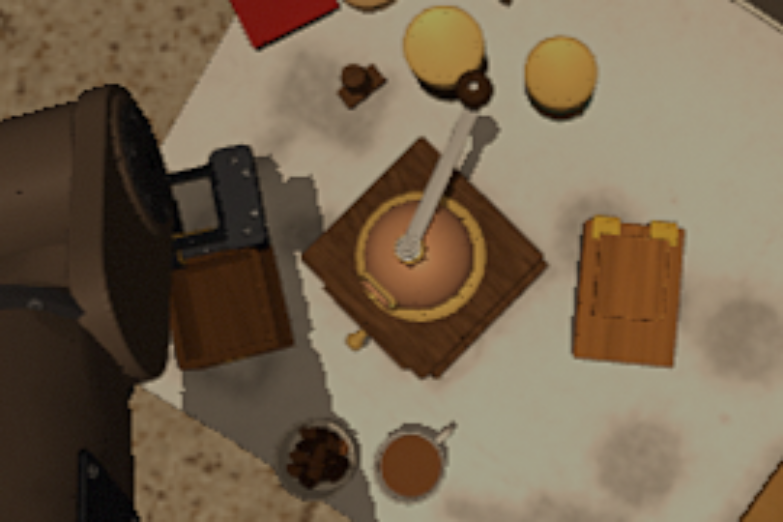

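The lid is following the fingers and the box has not moved: its rim corner is still at zoom (290,345). I keep pushing past vertical.

Request:
drive_tool([
  {"dx":-5,"dy":-1,"dz":0,"yaw":0},
  {"dx":-5,"dy":-1,"dz":0,"yaw":0},
  {"dx":-5,"dy":-1,"dz":0,"yaw":0},
  {"dx":-5,"dy":-2,"dz":0,"yaw":0},
  {"dx":-4,"dy":-1,"dz":0,"yaw":0},
], grip=0)

```text
t: 5.17
eef_pos: [527.0, 224.0, 150.3]
tcp_rot: [3.141, 0.0, 0.238]
ft_force: [-0.1, -0.6, 0.6]
opening: 0.005
```

Request:
drive_tool([
  {"dx":-4,"dy":-1,"dz":0,"yaw":0},
  {"dx":0,"dy":0,"dz":0,"yaw":0},
  {"dx":0,"dy":0,"dz":0,"yaw":0},
  {"dx":0,"dy":0,"dz":0,"yaw":0},
  {"dx":0,"dy":0,"dz":0,"yaw":0},
], grip=0)

```text
t: 5.58
eef_pos: [523.8, 223.3, 150.3]
tcp_rot: [3.142, -0.0, 0.238]
ft_force: [-1.0, -1.4, -0.3]
opening: 0.004
```

```bash
python3 - <<'E'
from h import *
im=save("top","top3"); a=cv2.resize(im[180:310,130:300,::-1],None,fx=4,fy=4);cv2.imwrite("pics/top3z.png",a)
im=save("side","side3"); cv2.imwrite("pics/side3z.png",cv2.resize(im[130:330,250:470,::-1],None,fx=3,fy=3))
E
```

```text
(no output)
```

View pics/top3z.png

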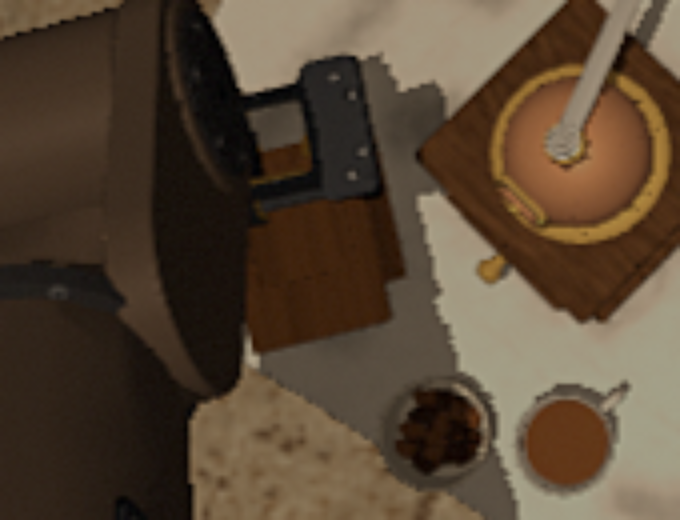

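View pics/side3z.png

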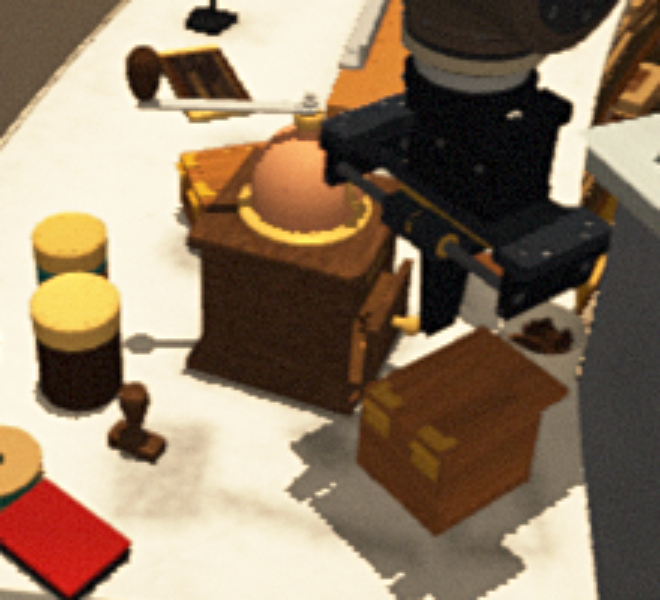

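The tall box's lid is shut: both views show it flat, overhanging the front. Now I go to the low box.

Request:
drive_tool([
  {"dx":0,"dy":0,"dz":34,"yaw":0},
  {"dx":0,"dy":0,"dz":34,"yaw":0},
  {"dx":0,"dy":0,"dz":34,"yaw":0},
  {"dx":0,"dy":0,"dz":34,"yaw":0},
  {"dx":0,"dy":0,"dz":34,"yaw":0},
], grip=0)

```text
t: 6.1
eef_pos: [523.4, 223.1, 322.0]
tcp_rot: [3.142, -0.0, 0.238]
ft_force: [0.4, -0.3, -0.1]
opening: 0.006
```

Request:
drive_tool([
  {"dx":-10,"dy":-34,"dz":0,"yaw":-6},
  {"dx":-10,"dy":-34,"dz":0,"yaw":-6},
  {"dx":-10,"dy":-34,"dz":0,"yaw":-6},
  {"dx":-10,"dy":-34,"dz":0,"yaw":0},
  {"dx":-10,"dy":-34,"dz":0,"yaw":0},
], grip=0)

```text
t: 6.52
eef_pos: [472.9, 51.9, 320.4]
tcp_rot: [3.142, -0.0, -0.076]
ft_force: [0.3, -1.1, 0.1]
opening: 0.005
```

Request:
drive_tool([
  {"dx":-10,"dy":-35,"dz":0,"yaw":0},
  {"dx":-10,"dy":-35,"dz":0,"yaw":0},
  {"dx":-10,"dy":-35,"dz":0,"yaw":0},
  {"dx":-10,"dy":-35,"dz":0,"yaw":0},
  {"dx":-10,"dy":-35,"dz":0,"yaw":0},
], grip=0)

```text
t: 6.93
eef_pos: [422.8, -123.3, 320.5]
tcp_rot: [3.141, -0.0, -0.076]
ft_force: [0.9, 0.0, -0.2]
opening: 0.005
```

Request:
drive_tool([
  {"dx":0,"dy":0,"dz":-38,"yaw":0},
  {"dx":0,"dy":0,"dz":-38,"yaw":0},
  {"dx":0,"dy":0,"dz":-38,"yaw":0},
  {"dx":0,"dy":0,"dz":-38,"yaw":0},
  {"dx":0,"dy":0,"dz":-38,"yaw":0},
], grip=0)

```text
t: 7.35
eef_pos: [423.5, -121.9, 129.0]
tcp_rot: [3.141, -0.001, -0.076]
ft_force: [1.5, -0.0, 0.0]
opening: 0.006
```

```bash
python3 - <<'E'
from h import *
im=save("top","top4"); cv2.imwrite("pics/top4z.png",cv2.resize(im[150:350,150:420,::-1],None,fx=2.9,fy=2.9))
im=save("side","side4"); cv2.imwrite("pics/side4z.png",cv2.resize(im[100:320,250:490,::-1],None,fx=2.7,fy=2.7))
E
```

```text
(no output)
```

View pics/top4z.png

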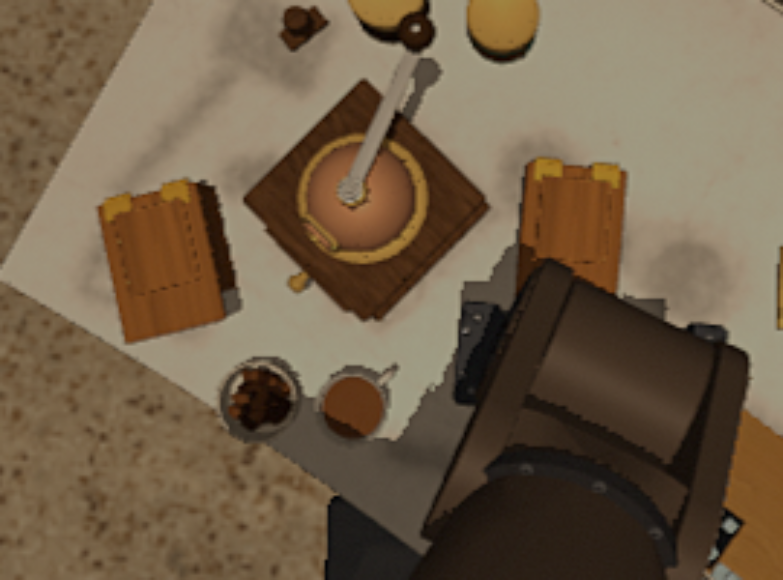

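View pics/side4z.png

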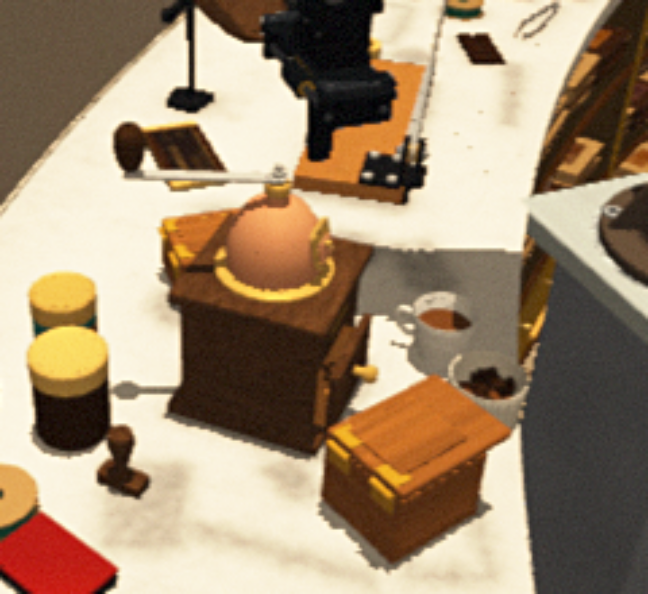

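Request:
drive_tool([
  {"dx":0,"dy":0,"dz":-30,"yaw":0},
  {"dx":0,"dy":0,"dz":-30,"yaw":0},
  {"dx":0,"dy":0,"dz":-25,"yaw":0},
  {"dx":0,"dy":0,"dz":-15,"yaw":0},
  {"dx":0,"dy":0,"dz":0,"yaw":0},
], grip=0)

```text
t: 7.87
eef_pos: [423.8, -121.9, 29.7]
tcp_rot: [-3.141, 0.002, -0.076]
ft_force: [0.5, 0.5, 1.3]
opening: 0.006
```

Request:
drive_tool([
  {"dx":5,"dy":0,"dz":0,"yaw":0},
  {"dx":5,"dy":0,"dz":0,"yaw":0},
  {"dx":5,"dy":0,"dz":0,"yaw":0},
  {"dx":3,"dy":0,"dz":0,"yaw":0},
  {"dx":0,"dy":0,"dz":0,"yaw":0},
], grip=0)

```text
t: 8.28
eef_pos: [442.9, -122.0, 31.2]
tcp_rot: [3.141, -0.002, -0.076]
ft_force: [0.2, 0.7, 0.3]
opening: 0.004
```

```bash
python3 - <<'E'
from h import *
im=save("top","top5"); cv2.imwrite("pics/top5z.png",cv2.resize(im[190:310,300:450,::-1],None,fx=5,fy=5))
im=save("side","side5"); cv2.imwrite("pics/side5z.png",cv2.resize(im[100:250,280:430,::-1],None,fx=4,fy=4))
for i in range(3): s=env.state();print(s["eef_pos"],s["ft_force"]); env.read_camera("side")
E
```

```text
[ 441.83710864 -121.77231099   30.75662404] [-0.56963561 -0.14561799 -0.83718883]
[ 441.5912044  -121.73779818   30.57465461] [ 0.24856954 -0.03773297 -0.91117001]
[ 441.50126993 -121.76052029   30.4735941 ] [ 0.4623158   0.44521927 -0.25110926]
```

View pics/top5z.png

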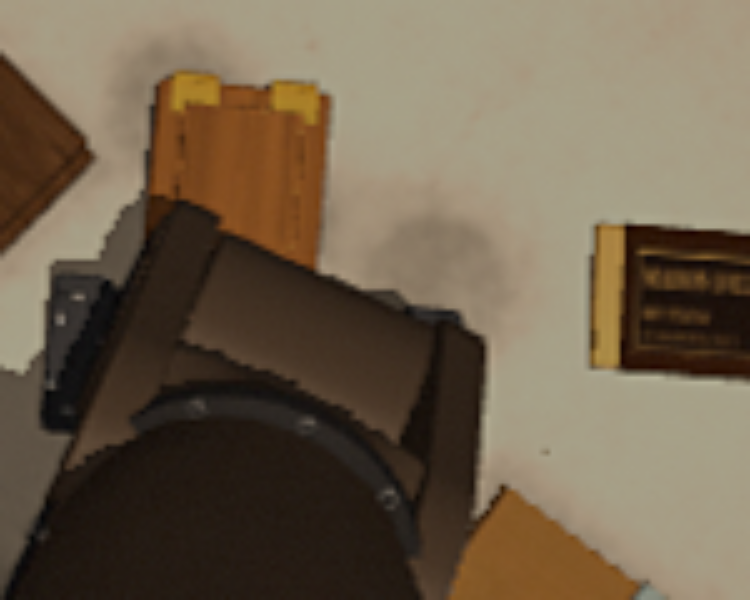

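View pics/side5z.png

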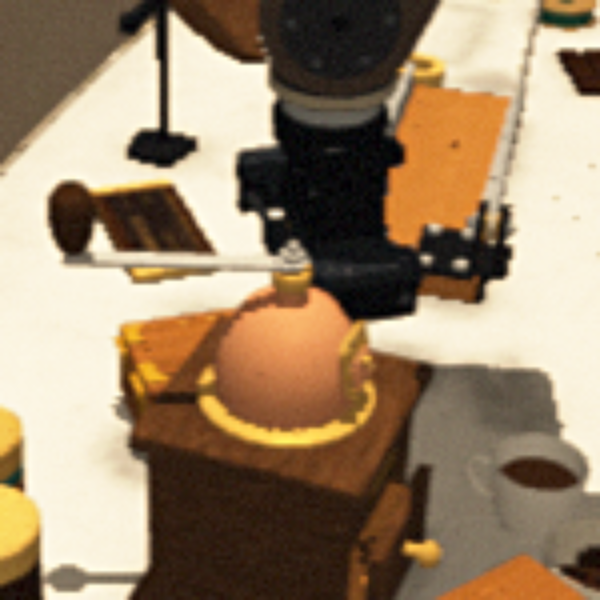

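Request:
drive_tool([
  {"dx":1,"dy":0,"dz":0,"yaw":0},
  {"dx":1,"dy":0,"dz":0,"yaw":0},
  {"dx":1,"dy":0,"dz":0,"yaw":0},
  {"dx":1,"dy":0,"dz":0,"yaw":0},
  {"dx":1,"dy":0,"dz":0,"yaw":0},
], grip=0)

```text
t: 8.95
eef_pos: [446.7, -121.8, 30.3]
tcp_rot: [3.142, 0.0, -0.076]
ft_force: [-0.7, -0.3, 0.6]
opening: 0.006
```

Request:
drive_tool([
  {"dx":1,"dy":0,"dz":0,"yaw":0},
  {"dx":0,"dy":0,"dz":0,"yaw":0},
], grip=0)

```text
t: 9.12
eef_pos: [447.6, -121.8, 30.2]
tcp_rot: [3.142, 0.0, -0.076]
ft_force: [0.0, -0.1, 0.1]
opening: 0.003
```

Request:
drive_tool([
  {"dx":1,"dy":0,"dz":0,"yaw":0},
  {"dx":0,"dy":0,"dz":0,"yaw":0},
], grip=0)

```text
t: 9.28
eef_pos: [447.7, -121.6, 30.2]
tcp_rot: [-3.141, 0.002, -0.076]
ft_force: [-4.9, -1.6, 2.4]
opening: 0.002
```

Request:
drive_tool([
  {"dx":1,"dy":0,"dz":0,"yaw":0},
  {"dx":0,"dy":0,"dz":0,"yaw":0},
], grip=0)

```text
t: 9.45
eef_pos: [447.9, -121.4, 30.1]
tcp_rot: [-3.141, 0.004, -0.076]
ft_force: [-9.4, -3.1, 4.2]
opening: 0.003
```

Contact came at x≈447.6 and the force is already about 9 N. I ease off a little, then rise so that friction on the lip lifts the lid.

Request:
drive_tool([
  {"dx":-0.5,"dy":0,"dz":0,"yaw":0},
  {"dx":0,"dy":0,"dz":2,"yaw":0},
  {"dx":0,"dy":0,"dz":2,"yaw":0},
], grip=0)

```text
t: 9.7
eef_pos: [448.0, -121.5, 34.1]
tcp_rot: [-3.141, 0.003, -0.076]
ft_force: [-4.9, -0.5, 0.2]
opening: 0.003
```

Request:
drive_tool([
  {"dx":0,"dy":0,"dz":2,"yaw":0},
  {"dx":0,"dy":0,"dz":2,"yaw":0},
], grip=0)

```text
t: 9.87
eef_pos: [448.3, -121.5, 38.2]
tcp_rot: [-3.141, 0.002, -0.076]
ft_force: [-5.8, -0.5, -0.2]
opening: 0.006
```

```bash
python3 - <<'E'
from h import *
im=save("side","side6"); cv2.imwrite("pics/side6z.png",cv2.resize(im[150:230,290:370,::-1],None,fx=7,fy=7))
im=save("top","top6"); cv2.imwrite("pics/top6z.png",cv2.resize(im[190:310,300:450,::-1],None,fx=5,fy=5))
s=env.state();print(s["t"],s["eef_pos"],s["ft_force"])
E
```

```text
9.9667 [ 448.32402023 -121.54062725   38.39751444] [-5.8318136  -1.13300392 -1.03713006]
```

View pics/side6z.png

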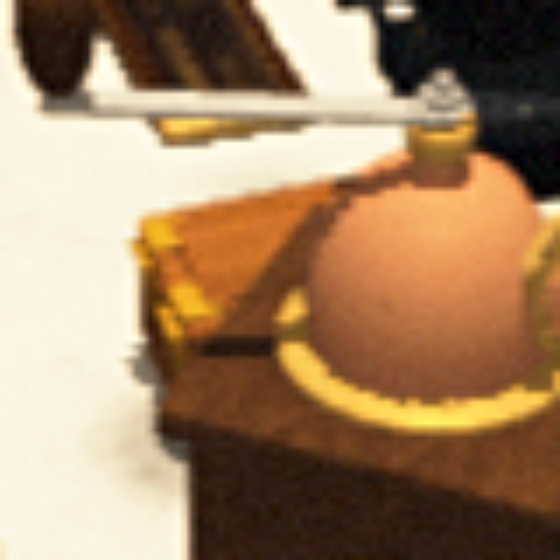

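View pics/top6z.png

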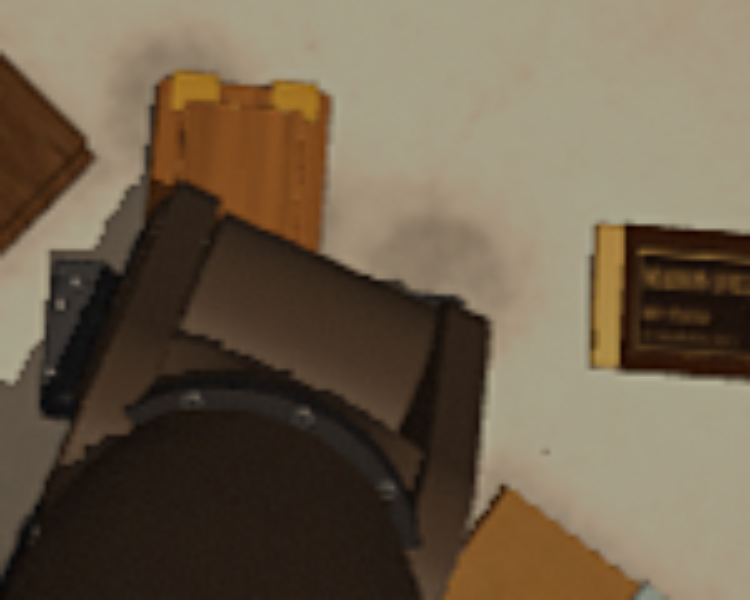

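Request:
drive_tool([
  {"dx":0.5,"dy":0,"dz":3,"yaw":0},
  {"dx":0,"dy":0,"dz":3,"yaw":0},
  {"dx":0.5,"dy":0,"dz":3,"yaw":0},
], grip=0)

```text
t: 10.22
eef_pos: [449.4, -121.6, 47.3]
tcp_rot: [-3.141, 0.002, -0.076]
ft_force: [-6.1, -1.4, 0.9]
opening: 0.006
```

```bash
python3 - <<'E'
from h import *
im=save("side","side7"); a=cv2.imread("pics/side5.png")
cv2.imwrite("pics/side7z.png",np.hstack([cv2.resize(x[160:220,295:355],None,fx=6,fy=6) for x in(a,im[:,:,::-1])]))
s=env.state();print(s["t"],s["eef_pos"],s["ft_force"])
E
```

```text
10.2667 [ 449.57599963 -121.62172004   47.80125358] [-6.75921156 -0.71684097  1.04215681]
```

View pics/side7z.png

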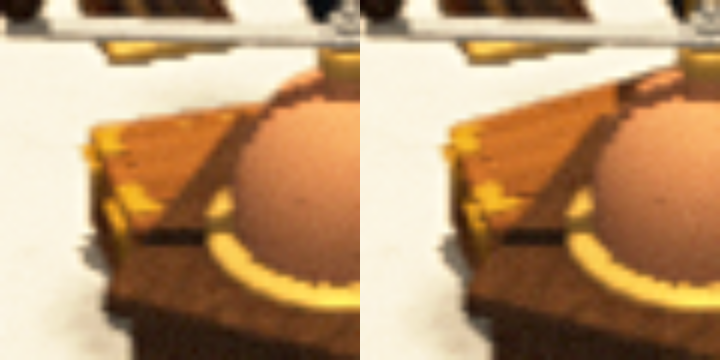

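The lid is lifting: its slope in the side view has grown, and the hinge end is unchanged at about (303,181). I follow the arc.

Request:
drive_tool([
  {"dx":0.6,"dy":0,"dz":4,"yaw":0},
  {"dx":0.8,"dy":0,"dz":4,"yaw":0},
  {"dx":1.0,"dy":0,"dz":4,"yaw":0},
], grip=0)

```text
t: 10.52
eef_pos: [452.0, -121.7, 59.5]
tcp_rot: [-3.141, 0.001, -0.076]
ft_force: [-6.0, -3.3, 1.1]
opening: 0.005
```

Request:
drive_tool([
  {"dx":1.2,"dy":0,"dz":4,"yaw":0},
  {"dx":1.3,"dy":0,"dz":4,"yaw":0},
  {"dx":1.5,"dy":-0.2,"dz":4,"yaw":0},
], grip=0)

```text
t: 10.77
eef_pos: [456.0, -122.0, 71.6]
tcp_rot: [3.142, 0.001, -0.076]
ft_force: [-6.9, -2.6, 1.4]
opening: 0.002
```

```bash
python3 - <<'E'
from h import *
im=save("side","side8"); a=cv2.imread("pics/side5.png")
cv2.imwrite("pics/side8z.png",np.hstack([cv2.resize(x[160:220,295:355],None,fx=6,fy=6) for x in(a,im[:,:,::-1])]))
s=env.state();print(s["t"],s["eef_pos"],s["ft_force"])
E
```

```text
10.8167 [ 456.35601603 -122.08262543   72.15760352] [-7.97395069 -2.2398042   3.24820134]
```

View pics/side8z.png

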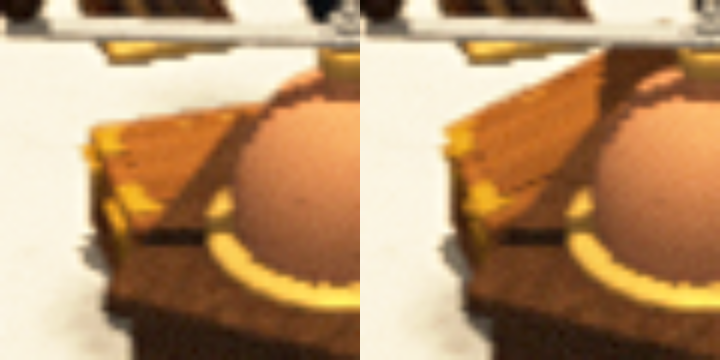

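Request:
drive_tool([
  {"dx":1.2,"dy":0,"dz":4,"yaw":0},
  {"dx":1.6,"dy":0,"dz":4,"yaw":0},
  {"dx":2,"dy":-0.2,"dz":4,"yaw":0},
  {"dx":2.2,"dy":-0.2,"dz":4,"yaw":0},
], grip=0)

```text
t: 11.15
eef_pos: [463.7, -122.5, 87.8]
tcp_rot: [3.141, -0.0, -0.076]
ft_force: [-2.9, -1.8, 1.3]
opening: 0.002
```

Request:
drive_tool([
  {"dx":2.5,"dy":-0.2,"dz":4,"yaw":0},
  {"dx":2.7,"dy":-0.2,"dz":4,"yaw":0},
  {"dx":3.2,"dy":-0.2,"dz":4,"yaw":0},
  {"dx":3.5,"dy":-0.2,"dz":4,"yaw":0},
], grip=0)

```text
t: 11.48
eef_pos: [475.4, -123.2, 103.8]
tcp_rot: [3.142, 0.001, -0.076]
ft_force: [-5.9, -2.0, 4.4]
opening: 0.006
```

```bash
python3 - <<'E'
from h import *
im=save("side","side9"); a=cv2.imread("pics/side5.png")
cv2.imwrite("pics/side9z.png",np.hstack([cv2.resize(x[140:220,285:365],None,fx=4.5,fy=4.5) for x in(a,im[:,:,::-1])]))
im=save("top","top9"); cv2.imwrite("pics/top9z.png",cv2.resize(im[190:310,300:450,::-1],None,fx=5,fy=5))
s=env.state();print(s["t"],s["eef_pos"],s["ft_force"])
E
```

```text
11.5833 [ 476.00179926 -123.17894647  104.07782617] [-5.2416681   1.41327548  3.93768773]
```

View pics/side9z.png

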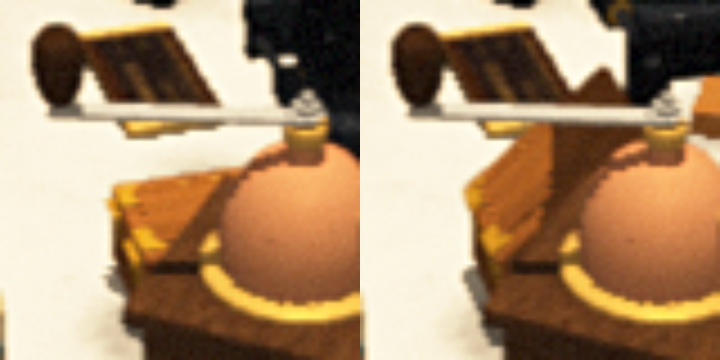

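View pics/top9z.png

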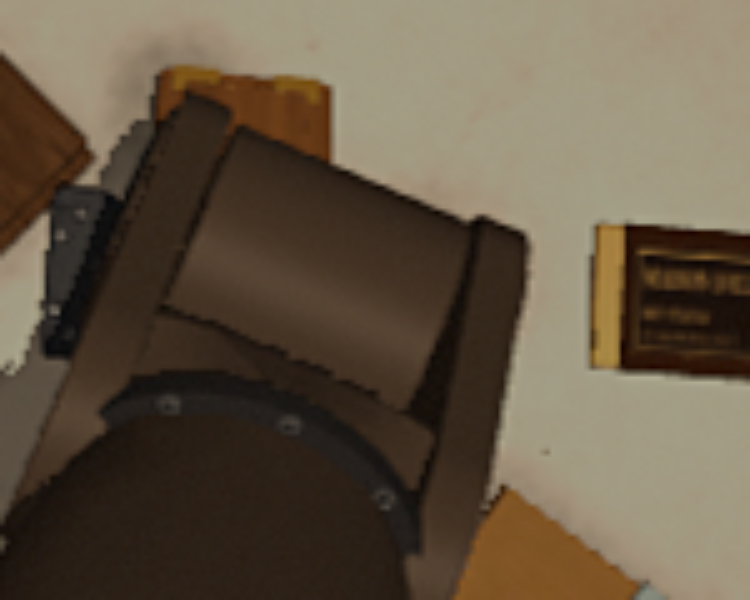

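Request:
drive_tool([
  {"dx":3.3,"dy":-0.2,"dz":4.8,"yaw":0},
  {"dx":4.0,"dy":-0.3,"dz":4.3,"yaw":0},
  {"dx":4.2,"dy":-0.3,"dz":4.0,"yaw":0},
], grip=0)

```text
t: 11.83
eef_pos: [487.8, -124.0, 116.9]
tcp_rot: [3.141, -0.001, -0.076]
ft_force: [-0.6, 0.7, -0.8]
opening: 0.004
```

Request:
drive_tool([
  {"dx":4.4,"dy":-0.3,"dz":3.8,"yaw":0},
  {"dx":4.6,"dy":-0.3,"dz":3.5,"yaw":0},
  {"dx":4.8,"dy":-0.3,"dz":3.3,"yaw":0},
], grip=0)

```text
t: 12.08
eef_pos: [501.4, -125.0, 127.4]
tcp_rot: [3.141, -0.0, -0.076]
ft_force: [-0.8, -1.5, -0.5]
opening: 0.006
```

```bash
python3 - <<'E'
from h import *
im=save("side","side10"); a=cv2.imread("pics/side5.png")
cv2.imwrite("pics/side10z.png",np.hstack([cv2.resize(x[140:220,285:365],None,fx=4.5,fy=4.5) for x in(a,im[:,:,::-1])]))
im=save("top","top10"); cv2.imwrite("pics/top10z.png",cv2.resize(im[170:290,300:450,::-1],None,fx=5,fy=5))
s=env.state();print(s["t"],s["eef_pos"],s["ft_force"])
E
```

```text
12.1833 [ 501.7369741  -125.0562783   127.50333089] [-1.17831219 -0.66878574  0.24963081]
```

View pics/side10z.png

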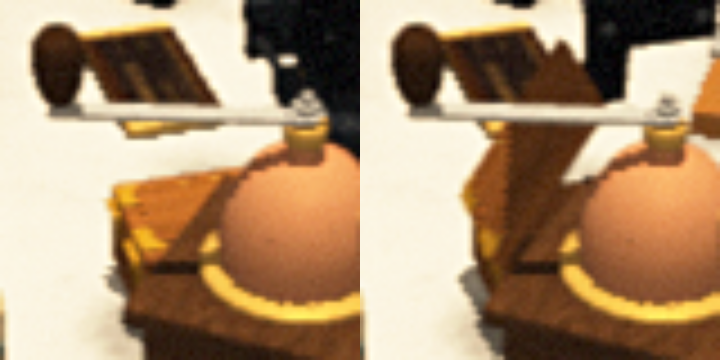

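Request:
drive_tool([
  {"dx":5,"dy":-0.4,"dz":2,"yaw":0},
  {"dx":5,"dy":-0.4,"dz":1,"yaw":0},
  {"dx":5,"dy":-0.4,"dz":1,"yaw":0},
  {"dx":5,"dy":-0.4,"dz":0,"yaw":0},
  {"dx":5,"dy":-0.4,"dz":0,"yaw":0},
], grip=0)

```text
t: 12.6
eef_pos: [526.3, -127.0, 130.9]
tcp_rot: [3.141, -0.0, -0.076]
ft_force: [-1.1, -0.1, 0.2]
opening: 0.005
```

Request:
drive_tool([
  {"dx":5,"dy":-0.4,"dz":0,"yaw":0},
  {"dx":5,"dy":-0.4,"dz":0,"yaw":0},
  {"dx":5,"dy":-0.4,"dz":0,"yaw":0},
  {"dx":5,"dy":-0.4,"dz":0,"yaw":0},
  {"dx":5,"dy":-0.4,"dz":0,"yaw":0},
], grip=0)

```text
t: 13.02
eef_pos: [551.2, -128.9, 130.9]
tcp_rot: [3.142, 0.0, -0.076]
ft_force: [-1.0, 0.4, -0.4]
opening: 0.003
```

Request:
drive_tool([
  {"dx":4,"dy":-0.4,"dz":0,"yaw":0},
  {"dx":4,"dy":-0.4,"dz":0,"yaw":0},
  {"dx":4,"dy":-0.4,"dz":0,"yaw":0},
  {"dx":4,"dy":-0.4,"dz":0,"yaw":0},
  {"dx":4,"dy":-0.4,"dz":0,"yaw":0},
], grip=0)

```text
t: 13.43
eef_pos: [571.1, -130.9, 131.0]
tcp_rot: [3.141, 0.0, -0.076]
ft_force: [0.5, -0.3, -0.3]
opening: 0.004
```

```bash
python3 - <<'E'
from h import *
im=save("side","side11"); a=cv2.imread("pics/side5.png")
cv2.imwrite("pics/side11z.png",np.hstack([cv2.resize(x[140:220,285:365],None,fx=4.5,fy=4.5) for x in(a,im[:,:,::-1])]))
s=env.state();print(s["t"],s["eef_pos"],s["ft_force"])
E
```

```text
13.4833 [ 571.71333983 -131.07105032  131.01598205] [-0.63676413  0.20068809  0.20320252]
```

View pics/side11z.png

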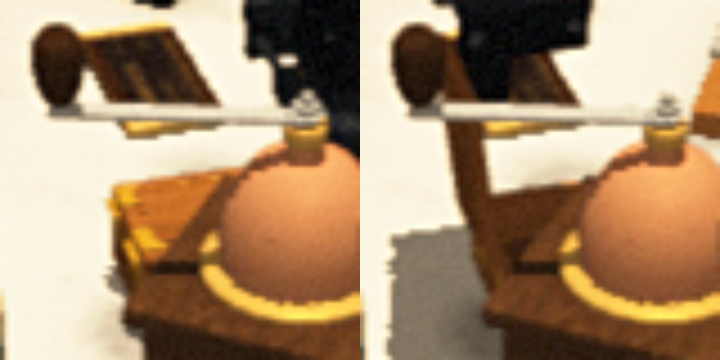

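Request:
drive_tool([
  {"dx":4,"dy":-0.4,"dz":0,"yaw":0},
  {"dx":4,"dy":-0.4,"dz":0,"yaw":0},
  {"dx":0,"dy":0,"dz":0,"yaw":0},
  {"dx":0,"dy":0,"dz":0,"yaw":0},
  {"dx":-10,"dy":0,"dz":0,"yaw":0},
], grip=0)

```text
t: 13.9
eef_pos: [569.4, -131.8, 130.9]
tcp_rot: [3.141, -0.001, -0.076]
ft_force: [0.4, 0.0, 0.2]
opening: 0.002
```

Request:
drive_tool([
  {"dx":-20,"dy":0,"dz":0,"yaw":0},
  {"dx":-25,"dy":0,"dz":10,"yaw":0},
  {"dx":-20,"dy":0,"dz":30,"yaw":0},
  {"dx":-15,"dy":0,"dz":35,"yaw":0},
  {"dx":-10,"dy":0,"dz":35,"yaw":0},
], grip=0)

```text
t: 14.32
eef_pos: [476.0, -131.3, 241.8]
tcp_rot: [-3.141, 0.002, -0.076]
ft_force: [0.6, -0.2, 0.4]
opening: 0.005
```

Request:
drive_tool([
  {"dx":-5,"dy":-30,"dz":25,"yaw":0},
  {"dx":-5,"dy":-30,"dz":25,"yaw":0},
  {"dx":-5,"dy":-35,"dz":0,"yaw":0},
  {"dx":-5,"dy":-35,"dz":0,"yaw":0},
  {"dx":-5,"dy":-35,"dz":0,"yaw":0},
], grip=0)

```text
t: 14.73
eef_pos: [452.4, -297.8, 291.6]
tcp_rot: [3.141, -0.001, -0.076]
ft_force: [1.0, 0.0, -0.3]
opening: 0.006
```

```bash
python3 - <<'E'
from h import *
save("side","side12"); save("top","top12")
s=env.state();print(s["t"],s["eef_pos"],s["ft_force"])
R={}
for q in("low_box_lip","tall_box_lip","low_box_hinge","tall_box_hinge"):
    for n in("top","side"):
        r=env.place_of(q,n); print(q,n,[(np.round(x["pixel"],1),round(x["conf"],2)) for x in r][:2]); R[q,n]=r[0]["pixel"] if r else None
    if R[q,"top"] is not None and R[q,"side"] is not None: print(tri(R[q,"top"],R[q,"side"]))
E
```

```text
14.8333 [ 452.14501095 -300.25289051  290.57558011] [-0.19820989  0.63688764 -0.96564296]
low_box_lip top [(array([352.7, 180.1]), 0.89), (array([254.6, 158.2]), 0.66)]
low_box_lip side [(array([296. , 157.3]), 0.45)]
(array([ 620.50387466, -123.17682021,  164.25425544]), np.float64(8.206428822995395))
tall_box_lip top [(array([211. , 262.1]), 0.7)]
tall_box_lip side [(array([423.4, 252.8]), 0.83)]
(array([436.35413058, 202.70940779,  68.10848163]), np.float64(3.0936296042415483))
low_box_hinge top [(array([351.3, 205.4]), 0.74)]
low_box_hinge side [(array([312.6, 188.9]), 0.78), (array([251.5, 290.7]), 0.49)]
(array([ 576.19866597, -127.9991795 ,   56.42866571]), np.float64(6.9249920642185385))
tall_box_hinge top [(array([197., 216.]), 0.77)]
tall_box_hinge side [(array([396.9, 291.5]), 0.73), (array([385.3, 275.1]), 0.67)]
(array([537.21867564, 255.05171249,  41.28917889]), np.float64(25.202051814409618))
```

View pics/side12.png

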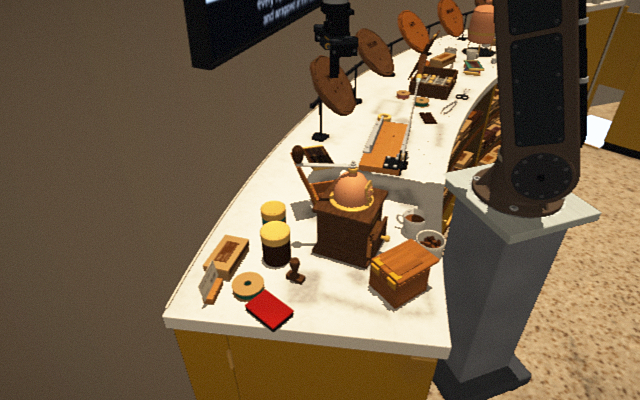

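View pics/top12.png

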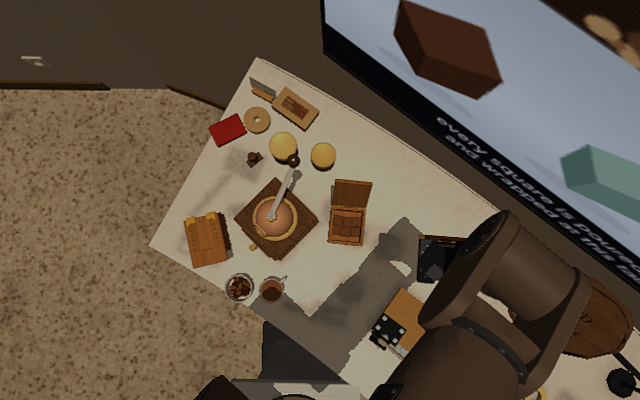

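The top view shows the tall box shut at (207,240). The low box is open with its lid leaning back at (351,193), and the chocolate is visible inside. The arm is clear of everything, so I compare with the first picture and hand in.

```bash
python3 - <<'E'
from h import *
a=cv2.imread("pics/top0.png");b=cv2.imread("pics/top12.png")
for nm,(u0,u1,v0,v1) in dict(upper=(205,345,75,172),dishcup=(222,292,268,306),lowfront=(322,372,225,262),tallfront=(182,235,232,262)).items():
    x,y=[cv2.cvtColor(i[v0:v1,u0:u1],cv2.COLOR_BGR2GRAY).astype(np.float32) for i in(a,b)]
    print(nm,cv2.phaseCorrelate(x,y,cv2.createHanningWindow(x.shape[::-1],cv2.CV_32F)))
print(env.place_of("low_box","top")[:1] and env.place_of("low_box","top")[0]["pixel"],env.place_of("low_box","side")[0]["pixel"],env.place_of("tall_box","top")[0]["pixel"],env.place_of("tall_box","side")[0]["pixel"])
s=env.state();print(s["t"],abs(s["qvel"]).max(),s["ft_force"])
print(env.job_done())
E
```

```text
upper ((-0.0222652424140648, -0.0036658790841883615), 0.99141666425599)
dishcup ((0.05818171651894488, -0.06925370861647195), 0.8810564282867643)
lowfront ((-25.65907004036994, 7.50566827237073), 0.03080328965187073)
tallfront ((0.19800497009677898, -0.8846493446687482), 0.4423752619896406)Traceback (most recent call last):
  File "<stdin>", line 6, in <module>
IndexError: list index out of range
```

```bash
python3 - <<'E'
from h import *
s=env.state();print(s["t"],abs(s["qvel"]).max(),s["ft_force"])
print(env.job_done())
E
python3 - <<'E'
import cv2,numpy as np
a=[cv2.resize(cv2.imread(f"pics/{n}.png")[170:270,315:390],None,fx=5,fy=5) for n in("top0","top12")]
cv2.imwrite("pics/cmp.png",np.hstack(a))
E
```

```text
15.4833 0.0021001293108461917 [ 0.87630403 -0.43131675  0.33737003]
the job is handed in; nothing more can be done
None
```

View pics/cmp.png

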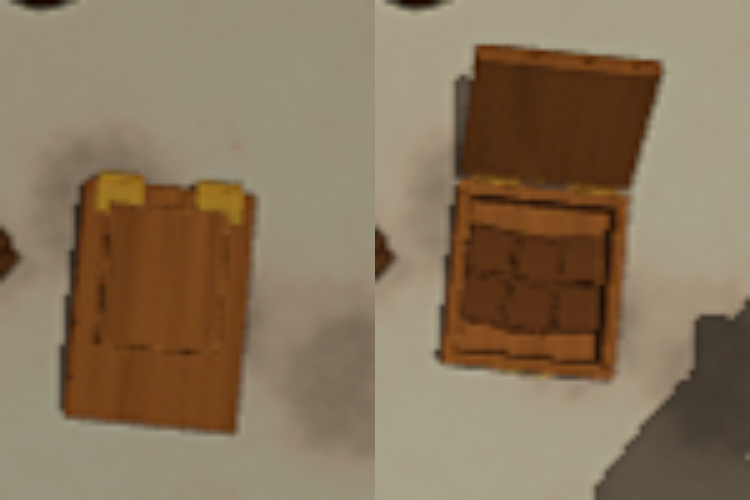

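I pushed the tall box's lid over from behind with closed fingers until it fell shut. Then I lifted the low box's lid by its lip and pushed it over until it leaned back open by itself. I handed the job in at about 15.5 s of the 51 s allowed, with the robot clear of everything.

**Lids:** Both cameras show the tall lid shut. The low lid's lip measured about 44 mm behind its hinge and 112 mm above it, which matches the lid resting at its stop.

**How the low lid was lifted:** The tool only points down, so a fingertip could not reach under the lip. I pressed the fingers against the lip's front edge and let friction raise it. Force readings peaked at about 10 N, and the finger barely moved under that push, so the box did not appear to slide.

**Other things on the counter:** Comparing the first and last top views, the tins, stamp, spool, dish and cup are unmoved, within 0.1 pixel. I did not compare the tablet.

**Checks that failed or disagreed:**
- **Low box position:** the automatic before-and-after comparison did not work, because the open box looks too different. By eye its outline is where it was.
- **Tall box position:** the comparison gave a 0.9-pixel offset at low confidence, again with the lid's look changed.
- **Network results:** one final box search returned nothing. The tall box's hinge point was unusable, with 25 mm of disagreement between the cameras.

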